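# Stand the flattened sharpening stone to dry

### The arm

A 6-joint arm with a two-finger parallel gripper is mounted at the origin on the work surface. World frame = base frame: x ahead of the robot, y to its left, z up, the work surface at z = 0. Lengths are in mm, angles in rad, forces in N, time in s.
With the tool pointing down it reaches from about 300 to 775 mm from the base axis. Payload 14.6 kg.
Tool frame: the origin (TCP) lies on the front face of the gripper's body, between the roots of the fingers; the fingertips stand 97 mm ahead of it and the grasp point (between the pads) lies 78 mm ahead of it; z points along the fingers, y is the line along which they close (so a half turn about z gives the same grasp; the last joint's range is limited). The gripper opens to 94 mm and grips with 3 to 60 N. Pads are 16 mm wide; open, the fingers measure 119 mm over their backs; the gripper's body (75 mm by 177 mm) begins 78 mm behind the grasp point.
Start: joints at [-1.393, 0.3, 1.521, -0, 1.321, -0.067], TCP at [133.293, -533.594, 302.646] pointing down, gripper open.
Joint ranges: [-3.03, 3.03], [-0.79, 2.21], [0.23, 2.52], [-1.04, 4.18], [0, 3.07], [-2.55, 2.55]. Speed limits (rad/s): [2.22, 2.22, 2.57, 3.14, 3.14, 3.14].

### API

Orientations are given as [roll, pitch, yaw] about the fixed x, y, z axes, in that order (R = Rz(yaw) Ry(pitch) Rx(roll)).
In Python, from cell import * gives the robot as it stands.
- The arm moves only by the tool carry_out, never from a script. Its arguments are lists of equal length, an entry for each row: "slide": the shift along the world's x, y, z scaled (see below), a list of three; "dr": the turn, a rotation vector about the world's x, y, z scaled (see below), a list of three; "gripper": the opening in per cent of the stroke, from 0 (shut) to 100 (fully open). A call has 1 to 10 rows; each row is the pose to reach, as a shift and turn from the pose commanded when the call began, turning the shorter way round; what a row does not reach only later rows make up. The controller multiplies each number of a shift by 0.25 m and each number of a turn by 360 degrees. A row lasts 1/12 s, in which the tool goes at most 41.7 mm and 7.16 degrees, less where a joint would pass 70% of its speed; a pose out of reach is approached as far as the arm can. A call with a number of a shift or a turn outside -1 to 1 is refused whole. A call with a gripper value outside its range is refused whole. The fingers move at their own pace and stop on an object; "newtons" is the grip in N (left out, the last holds). Time passes only in rows, so rows that repeat a pose let the fingers close. It gives the time, the measured TCP pose, the force, the opening and the grip force at its end, in the units of the state.
- read_state(): the state, without advancing time (a new reading comes with each control period).
- camera(name): name is "scene" or "side" or "wrist"; returns the picture (400x640x3 uint8, red, green, blue); there is no depth.
- camera_model(name): a dict with "vfov" (degrees; the focal length in pixels is half the picture's height over the tangent of half this angle, whatever the lens; pixels are square), "cx", "cy" (the principal point, pixels), "R" (3x3) and "t" (3): a world point X has camera coordinates R X + t. Camera axes: x right, y down, z forward; pixel columns grow to the right and rows downward; lengths in mm; the calibration is good to about 2 mm. The wrist camera is an equidistant fisheye: a pixel r from the principal point sees the ray r / f radians off the axis. A picture is of the moment at which its call begins: read the wrist's pose just before it. camera_model takes no time and is no camera call; for the wrist camera it gives the pose at the moment of the call.
- sign_off(): hands the job in; it is judged then, once.
The state is a dict: "clock": time; "joints": joint angles; "qd": joint speeds; "effort": joint torques, N m; "eef_pos": TCP position; "eef_rot": TCP orientation; "wrist_force": force on the tool from outside, world axes, zero at the start; "moment": the same for the moment, N m; "finger_gap": finger opening in mm; "finger_force": force on a finger pad.
Only numpy, scipy, OpenCV 4.12 (cv2) and the standard library are available. Lean on these libraries where they do the work, as an engineer would, in place of code of your own. Each camera call takes 0.05 s, during which the arm holds its last target. There are 200 camera calls.

### The job

The long sharpening stone in the bench holder has just been flattened and needs to dry: first lay the grooved flattening block that sits on it flat on the floor of the steel draining tray, in the open strip in front of the tray's foot stop. Then take the stone out of the holder and lean it on its end against the splash back, beside the shorter stone that is already drying there: its foot on the tray floor and up against the foot stop, its broad face square to the splash back, not touching the other stone. Stones chip easily, so set both down without letting them drop or fall over, and leave everything else where it is.

Things in the scene. Friction and masses are not known exactly. Their poses are not given: they have to be found in the camera images.
- stone: the long sharpening stone, a plain beige-grey block 200 x 50 x 25 mm (x, y, z), about 0.55 kg. Origin at its centre; x along its length, y across its width, z through its thickness. At the start it lies flat in the holder, underside 30 mm above the bench, top 55 mm.
- stone_end_a (a point): middle of the long stone's end face at its own -x end, 100 mm from its centre
- stone_end_b (a point): middle of the long stone's end face at its own +x end, 100 mm from its centre; either end may become the foot
- block: the flattening block, 80 x 45 x 35 mm (x, y, z), about 0.28 kg, slanting dark grooves on its two broad faces. Origin at its centre, z up. At the start it sits on top of the long stone, near its middle, a little askew.
- holder: stone holder, fixed: dark flat bar with a jaw at each end (48 mm wide, top 44 mm above the bench); origin on the bench under its centre, x along it and the stone, 255 mm long, plus a screw knob to x = 158 mm. The stone lies unclamped on pads 30 mm above the bench, 2.5 mm free between the jaws: it lifts straight up. Bar and pads are no wider than the stone (50 mm), so its long sides are free.
- rack: stainless draining tray, fixed. Origin on the bench under the middle of the foot stop's wall-side face; x along stop and splash back, y square from the stop to the splash back, z up. Floor 12 mm above the bench, x = -170 to 170 mm, y = -135 to 113 mm, with rims 10 mm high over it at the front and both sides; splash back at y = 113 mm, its rear struts to y = 152 mm.
- stop_mid (a point): middle of the foot stop's top edge, on its wall-side face (rack y = 0), 32 mm above the bench. The stop is an upright steel strip along the whole tray, 4 mm thick (rack y = -4 to 0 mm), rising 20 mm over the tray floor
- back_edge (a point): middle of the rounded top edge of the splash back (centre of its 4 mm radius), rack y = 113 mm, 162 mm above the bench. A 25 mm thick stone with its foot at the stop rests on this edge, leaning 30 degrees from upright; the 200 mm stone then reaches 198 mm above the bench
- front_strip (a point): middle of the open front strip on the tray floor, rack y = -70 mm, 12 mm above the bench; the strip is 131 mm wide (rack y = -135 to -4 mm) and runs the tray's length
- short_stone: shorter stone 150 x 50 x 25 mm already leaning in the tray in the same way, at its robot-side part (rack x about -110 to -70 mm). Origin at its centre. Leave it.
- rubbing_stone: small loose stone 60 x 30 x 22 mm lying in the front strip of the tray, at rack x about -130 to -110 mm, y about -70 mm. Origin under its centre. Leave it.
- tub: grey plastic soaking tub with two stones in it, fixed, 200 mm long (x), 118 mm wide, 70 mm high. Origin on the bench under its centre
- spray_bottle: standing spray bottle, 72 mm across, 194 mm high, origin under its centre. Leave it.
- brush: scrubbing brush lying on its bristles, 140 x 50 x 40 mm, origin under its centre. Leave it.
- tin: standing tin, 70 mm across, 90 mm high, origin under its centre. Leave it.
- knife: vegetable knife with a straight-ended blade lying flat, some 305 mm long in all, 18 mm high at the wooden handle; x from handle to tip, origin at the heel of the blade, on the bench. Leave it.
Things that resemble listed ones, but are neither listed nor needed, are in the scene too. What is shaped like the block but red is not meant.

How it is judged:
By the outcome, as a careful person would: the job done as asked, in the order asked, and still so for the second after the job is handed in, with the robot touching nothing.
It also fails if it takes over 61 s, if anything falls off the work surface, if the arm or the gripper's body presses on something with over 40 N, if the wrist force passes 120 N, or if a joint passes its speed limit or range.

## Working session

There is one attempt and no reset: what is moved stays moved. The work goes in short steps, Python scripts to look and compute and a tool call to move; the robot and the scene stay as the last step left them, time stands still between calls to the robot, and variables do not carry over. Pictures are saved under pics/ and viewed, at most 10 in all, crops included, and the job is handed in when it is done.

Besides the shell and the picture viewer there is one more tool, called after "Request:" in YAML: its name, and indented under it one key for each argument. carry_out: Moves the arm, as the interface text tells. Its arguments: {"type":"object","properties":{"slide":{"type":"array","items":{"type":"array","items":{"type":"number","minimum":-1,"maximum":1}}},"dr":{"type":"array","items":{"type":"array","items":{"type":"number","minimum":-1,"maximum":1}}},"gripper":{"type":"array","items":{"type":"number"}},"newtons":{"type":"number"}},"required":["slide","dr","gripper"]}

```bash
ls; mkdir -p pics
python3 - <<'E'
from cell import *
import cv2, numpy as np
print(read_state())
for n in ("scene","side","wrist"):
    m=camera_model(n); print(n,m)
    im=camera(n); cv2.imwrite(f"pics/{n}0.png",im[:,:,::-1])
E
```

```text
pics
{'clock': 0.0, 'joints': array([-1.39259316e+00,  3.00470371e-01,  1.52159579e+00,  1.61025274e-05,
        1.32067952e+00, -6.66182885e-02]), 'qd': array([ 5.27241549e-05, -1.17752789e-03, -1.21645016e-03, -3.86282159e-04,
       -2.69730312e-03,  2.24674702e-04]), 'effort': array([ 2.63037065e-03, -5.31800687e+01, -3.52735198e+01,  7.09642796e-02,
        2.43620243e-02, -8.86244379e-05]), 'eef_pos': array([ 133.27376501, -533.45209134,  302.08043751]), 'eef_rot': array([-3.14044322e+00, -9.23182429e-05,  2.44817407e-01]), 'wrist_force': array([ 0.37234527, -0.21898612, -0.81590374]), 'moment': array([-0.01530095,  0.02691808,  0.00314661]), 'finger_force': 0.0, 'finger_gap': 94.06861258602684}
scene {'vfov': 56.702189378445105, 'cx': 319.4440513571986, 'cy': 198.08774934481337, 'R': array([[ 0.27388827,  0.96175342,  0.00394627],
       [ 0.77246786, -0.21753539, -0.59663368],
       [-0.57295603,  0.16645933, -0.802504  ]]), 't': array([ -74.7375199 , -311.52280115, 1409.23128274])}
side {'vfov': 51.864077274066844, 'cx': 322.470739653286, 'cy': 196.9162704407878, 'R': array([[-8.47905107e-01, -5.30147889e-01,  3.80753755e-04],
       [-3.41280047e-01,  5.45284785e-01, -7.65632048e-01],
       [ 4.05690595e-01, -6.49313267e-01, -6.43278651e-01]]), 't': array([380.59581929, 315.63147745, 893.99735241])}
wrist {'vfov': 65.70646984690485, 'cx': 321.805778105725, 'cy': 202.3009791380761, 'R': array([[ 0.24279112, -0.97007738, -0.00153213],
       [-0.93126318, -0.23351841,  0.27967487],
       [-0.27166405, -0.06647576, -0.96009355]]), 't': array([-549.41419952,  -28.50961117,  391.35698351])}
```

View pics/scene0.png

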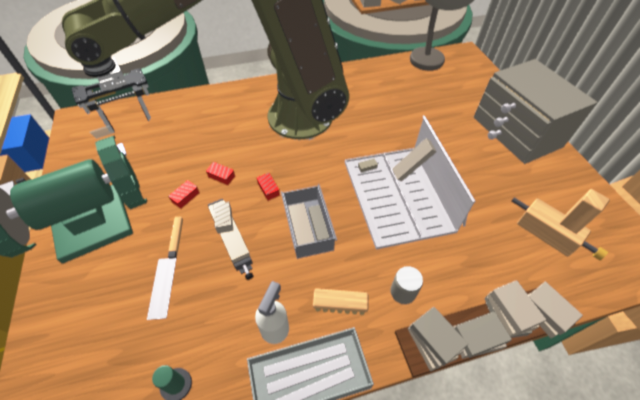

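View pics/side0.png

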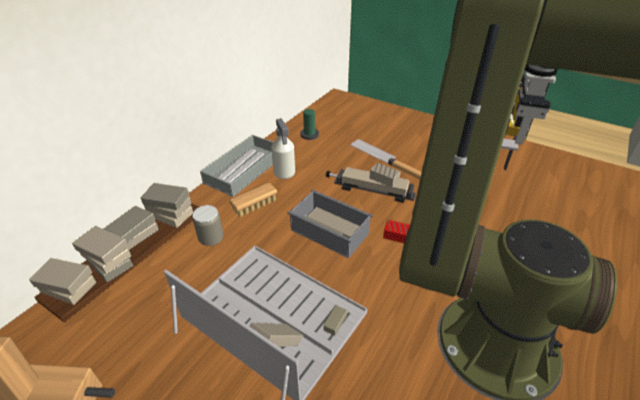

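The scene view shows the holder with the stone at about (232,240). The block on it, at (221,215), is grey with dark grooves. Three red lookalikes sit at (184,193), (220,172) and (268,186), and they are not meant. The tray is at about (405,195), with the short stone at (413,160) and the rubbing stone at (368,165). I'll enlarge to confirm.

Run:
```python
import cv2, numpy as np
s=cv2.imread("pics/scene0.png"); d=cv2.imread("pics/side0.png")
a=cv2.resize(s[190:290,190:270],None,fx=6,fy=6,interpolation=cv2.INTER_CUBIC) #480x600
b=cv2.resize(d[155:210,320:426],None,fx=3,fy=3,interpolation=cv2.INTER_CUBIC) #318x165
out=np.zeros((600,800,3),np.uint8); out[:,:480]=a; out[:165,482:482+318]=b
cv2.imwrite("pics/c1.png",out)
c=cv2.resize(s[110:255,335:480],None,fx=4.1,fy=4.1,interpolation=cv2.INTER_CUBIC)
cv2.imwrite("pics/c2.png",c)
```

```text
(no output)
```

View pics/c1.png

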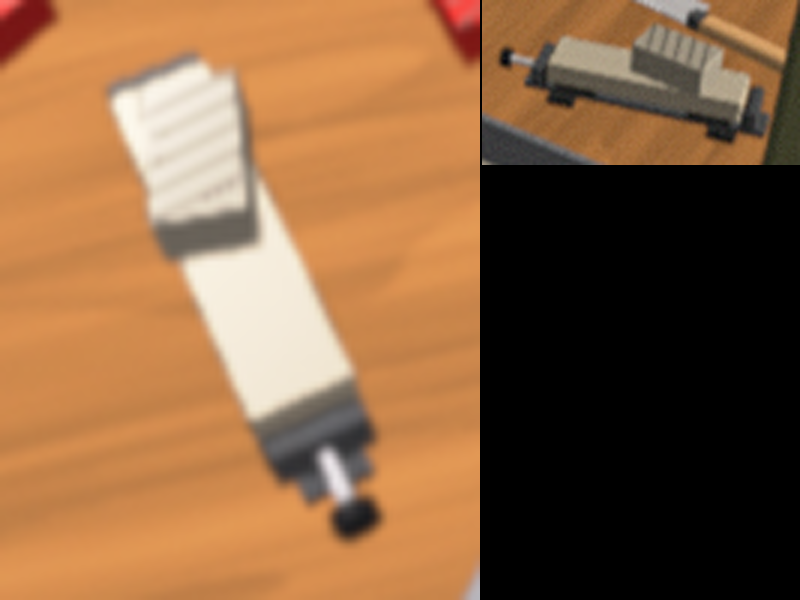

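View pics/c2.png

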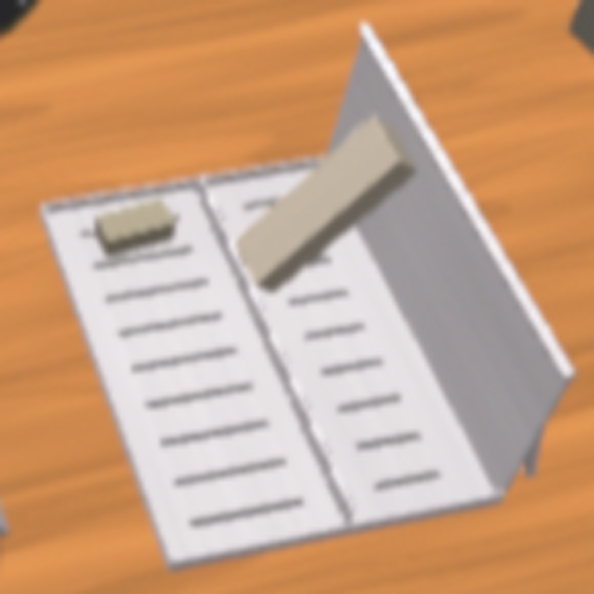

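Crop 1 confirms the grey grooved block on the stone. Its top corners sit at crop (143,92), (235,70), (245,205) and (150,222). Stone top corners are at (108,92), (352,377) and (250,420). The tray's stop runs from (203,185) to (350,520) in crop 2.

```bash
cat > h.py <<'E'
from cell import *
import numpy as np
from scipy.optimize import least_squares
def proj(m,X):
    X=np.atleast_2d(X); c=X@np.array(m["R"]).T+m["t"]; f=200/np.tan(np.radians(m["vfov"]/2))
    if m.get("fish"):
        r=np.hypot(c[:,0],c[:,1]); th=np.arctan2(r,c[:,2]); k=f*th/r
    else: k=f/c[:,2]
    return np.c_[c[:,0]*k+m["cx"],c[:,1]*k+m["cy"]]
def fit(obs,x0):
    """obs: list of (model, local pts Nx3, px Nx2); pose x,y,yaw"""
    def place(p,L):
        c,s=np.cos(p[2]),np.sin(p[2]); L=np.asarray(L,float)
        return np.c_[p[0]+c*L[:,0]-s*L[:,1],p[1]+s*L[:,0]+c*L[:,1],L[:,2]]
    def res(p): return np.concatenate([(proj(m,place(p,L))-px).ravel() for m,L,px in obs])
    best=min((least_squares(res,[x0[0],x0[1],y],x_scale=[100,100,1]) for y in x0[2]),key=lambda r:r.cost)
    return best.x,best.fun.reshape(-1,2).round(1).tolist()
E
python3 - <<'E'
from h import *
S=camera_model("scene"); D=camera_model("side")
A=lambda p:np.array(p)/6+190-.4
C=lambda p:np.array(p)/4.1+[335,110]-.4
B=lambda p:(np.array(p)-[482,0])/3+[320,155]-.3
ys=np.arange(-3,3,.7)
p,r=fit([(S,[[-170,-135,22],[170,-135,22],[-170,-2,32],[170,-2,32],[-170,113,166],[170,113,166]],C([[42,208],[170,567],[203,185],[350,520],[365,26],[573,375]])),
 (D,[[170,-135,22],[-170,-135,22],[170,113,166]],np.array([[257,248],[366,310],[167,272]]))],(450,100,ys));print("rack",p,r)
p,r=fit([(S,[[-100,25,55],[100,25,55],[100,-25,55]],A([[108,92],[352,377],[250,420]]))],(450,-200,ys));print("stone",p,r)
p,r=fit([(S,[[-100,-25,55],[100,25,55],[100,-25,55]],A([[108,92],[352,377],[250,420]]))],(450,-200,ys));print("stone",p,r)
p,r=fit([(S,[[-40,-22.5,90],[-40,22.5,90],[40,22.5,90],[40,-22.5,90],[40,22.5,55],[40,-22.5,55]],A([[143,90],[235,70],[245,205],[150,222],[257,240],[170,258]]))],(450,-200,ys));print("block",p,r)
E
```

```text
rack [ 4.52622534e+02  2.14308614e+02 -5.78792727e-02] [[0.3, -1.3], [0.0, -2.2], [-0.9, -3.9], [1.0, -1.3], [0.5, -0.6], [-0.6, -0.6], [-1.8, -2.9], [0.5, -1.3], [-2.3, -2.8]]
stone [ 4.70108567e+02 -3.47840633e+02  4.45959572e-01] [[0.6, 0.3], [-1.0, -2.1], [0.4, 1.8]]
stone [ 4.62395803e+02 -3.24661511e+02  2.05254045e-01] [[0.3, 0.5], [0.2, -0.5], [-0.4, 0.1]]
block [ 4.34994141e+02 -3.29546116e+02 -5.88147446e-02] [[-0.6, -1.2], [0.1, -0.6], [0.6, -0.1], [-0.3, 0.1], [0.9, 0.8], [-0.8, 0.8]]
```

Request:
carry_out:
  slide:
    - [1,0.8,0]
    - [1,0.8,0]
    - [1,0.8,0]
    - [1,0.8,0]
    - [1,0.8,0]
    - [1,0.8,0]
    - [1,0.8,0]
    - [1,0.8,0]
    - [1,0.8,0]
    - [1,0.8,0]
  dr:
    - [0,0,-0.0484]
    - [0,0,-0.0484]
    - [0,0,-0.0484]
    - [0,0,-0.0484]
    - [0,0,-0.0484]
    - [0,0,-0.0484]
    - [0,0,-0.0484]
    - [0,0,-0.0484]
    - [0,0,-0.0484]
    - [0,0,-0.0484]
  gripper: [80,80,80,80,80,80,80,80,80,80]

```text
clock: 0.98
eef_pos: [384.2, -332.6, 302.4]
eef_rot: [-3.141, 0.0, -0.056]
wrist_force: [-0.2, -0.3, -0.3]
finger_gap: 75.3
finger_force: 0.0
```

Run:
```python
from h import *
import cv2
s=read_state();print({k:np.round(s[k],4).tolist() for k in("clock","joints","eef_pos","eef_rot")})
m=camera_model("wrist"); m["fish"]=1
np.save("pics/w1.npy",m,allow_pickle=True)
im=camera("wrist"); cv2.imwrite("pics/w1.png",im[:,:,::-1])
```

```text
{'clock': 0.9833, 'joints': [-0.7857, 0.207, 1.6379, -0.0001, 1.2972, 0.8415], 'eef_pos': [384.16, -332.6041, 302.3845], 'eef_rot': [-3.1413, 0.0004, -0.0563]}
```

View pics/w1.png

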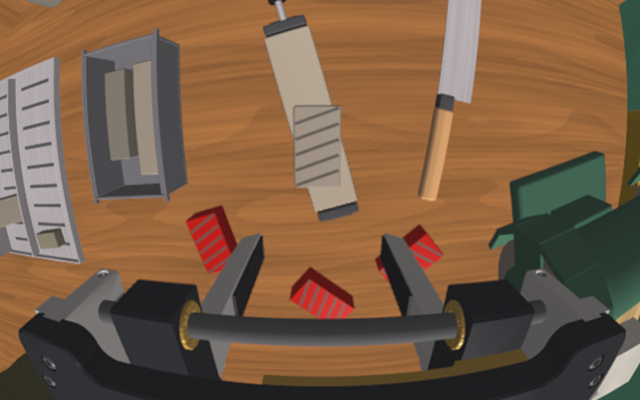

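The wrist view shows the grey block at about (317,146) on the stone, which runs from (285,28) to (338,208). I'll enlarge it for exact corners.

Run:
```python
import cv2
s=cv2.imread("pics/w1.png")
a=cv2.resize(s[10:80,250:350],None,fx=4,fy=4,interpolation=cv2.INTER_CUBIC)
b=cv2.resize(s[90:230,270:370],None,fx=4,fy=4,interpolation=cv2.INTER_CUBIC)
import numpy as np
o=np.zeros((560,800,3),np.uint8); o[:280,:400]=a;o[:,400:]=b
cv2.imwrite("pics/c3.png",o)
```

```text
(no output)
```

View pics/c3.png

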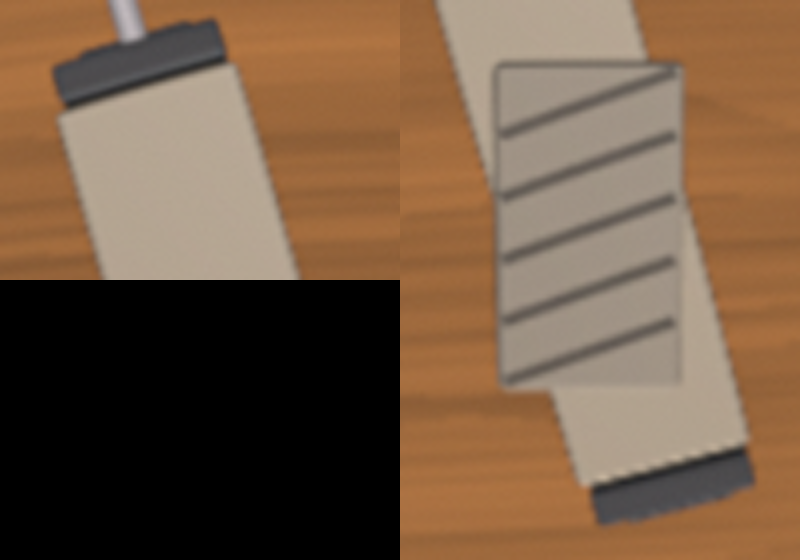

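Run:
```python
from h import *
m=np.load("pics/w1.npy",allow_pickle=True).item()
ys=np.arange(-1,1,.5)
A=np.array
p,r=fit([(m,[[100,25,55],[100,-25,55],[-100,-25,55],[-100,25,55]],A([[265,39.5],[308.5,26.5],[356.5,200.75],[315.75,211.5]])-.4)],(460,-325,ys));print("stone",p,r)
p,r=fit([(m,[[40,22.5,90],[40,-22.5,90],[-40,-22.5,90],[-40,22.5,90]],A([[294.5,107],[340,107],[340.5,185.5],[295,186.5]])-.4)],(435,-330,ys));print("block",p,r)
```

```text
stone [ 4.61982720e+02 -3.25591378e+02  2.15158208e-01] [[-1.5, -1.1], [0.6, -1.6], [1.7, 1.0], [-1.0, 1.8]]
block [ 4.35998133e+02 -3.30663229e+02 -5.09029594e-02] [[-1.4, -1.7], [1.3, -2.1], [0.4, 2.4], [-0.3, 1.7]]
```

Request:
carry_out:
  slide:
    - [0.15,0.012,0]
    - [0.21,0.012,-0.1]
    - [0.21,0.012,-0.25]
    - [0.21,0.012,-0.4]
    - [0.21,0.012,-0.5]
    - [0.21,0.012,-0.56]
    - [0.21,0.012,-0.588]
    - [0.21,0.012,-0.588]
    - [0.21,0.012,-0.588]
  dr:
    - [0,0,0.001]
    - [0,0,0.001]
    - [0,0,0.001]
    - [0,0,0.001]
    - [0,0,0.001]
    - [0,0,0.001]
    - [0,0,0.001]
    - [0,0,0.001]
    - [0,0,0.001]
  gripper: [80,80,80,80,80,80,80,80,80]

```text
clock: 1.78
eef_pos: [435.5, -331.4, 156.4]
eef_rot: [3.141, -0.001, -0.054]
wrist_force: [-1.2, -0.1, 0.3]
finger_gap: 75.4
finger_force: 0.0
```

Request:
carry_out:
  slide:
    - [0,0,0]
    - [0,0,0]
    - [0,0,0]
    - [0,0,0]
    - [0,0,0]
    - [0,0,0]
    - [0,0,0]
    - [0,0,0]
  dr:
    - [0,0,0]
    - [0,0,0]
    - [0,0,0]
    - [0,0,0]
    - [0,0,0]
    - [0,0,0]
    - [0,0,0]
    - [0,0,0]
  gripper: [45,40,40,40,40,40,40,40]
  newtons: 15

```text
clock: 2.45
eef_pos: [435.9, -330.6, 156.0]
eef_rot: [3.141, -0.0, -0.053]
wrist_force: [-1.3, 0.7, 6.0]
finger_gap: 44.9
finger_force: 15.0
```

Request:
carry_out:
  slide:
    - [0,0,0.03]
    - [0,0,0.1]
    - [0,0,0.22]
    - [0,0,0.36]
    - [0,0.05,0.5]
    - [0,0.15,0.58]
    - [0,0.3,0.6]
    - [0,0.45,0.6]
    - [0,0.6,0.6]
    - [0,0.75,0.6]
  dr:
    - [0,0,0]
    - [0,0,0]
    - [0,0,0]
    - [0,0,0]
    - [0,0,0]
    - [0,0,0]
    - [0,0,0]
    - [0,0,0]
    - [0,0,0]
    - [0,0,0]
  gripper: [40,40,40,40,40,40,40,40,40,40]
  newtons: 20

```text
clock: 3.28
eef_pos: [435.2, -141.4, 305.9]
eef_rot: [3.142, -0.0, -0.053]
wrist_force: [1.3, -0.1, -2.1]
finger_gap: 45.0
finger_force: 20.0
```

Request:
carry_out:
  slide:
    - [0,0.15,0]
    - [0,0.3,0]
    - [0,0.45,0]
    - [0,0.6,0]
    - [0,0.74,0]
    - [0,0.86,0]
    - [0,0.95,0]
    - [0,1.0,0]
    - [0,1.0,0]
    - [0,1.0,0]
  dr:
    - [0,0,0]
    - [0,0,0]
    - [0,0,0]
    - [0,0,0]
    - [0,0,0]
    - [0,0,0]
    - [0,0,0]
    - [0,0,0]
    - [0,0,0]
    - [0,0,0]
  gripper: [40,40,40,40,40,40,40,40,40,40]

```text
clock: 4.12
eef_pos: [435.6, 107.1, 305.6]
eef_rot: [3.141, 0.0, -0.052]
wrist_force: [-0.7, -0.4, -2.0]
finger_gap: 44.7
finger_force: 20.0
```

Run:
```python
from h import *
import cv2
s=read_state();print({k:np.round(s[k],4).tolist() for k in("clock","joints","eef_pos","eef_rot","finger_gap")})
m=camera_model("wrist"); m["fish"]=1
np.save("pics/w2.npy",m,allow_pickle=True)
im=camera("wrist"); cv2.imwrite("pics/w2.png",im[:,:,::-1])
cv2.imwrite("pics/w2b.png",cv2.resize(im[:,:,::-1],(800,500),interpolation=cv2.INTER_CUBIC))
```

```text
{'clock': 4.1167, 'joints': [0.1595, 0.0691, 1.7873, -0.0002, 1.2856, 1.782], 'eef_pos': [435.5817, 107.1109, 305.6238], 'eef_rot': [3.1413, 0.0004, -0.0516], 'finger_gap': 44.6738}
```

View pics/w2b.png

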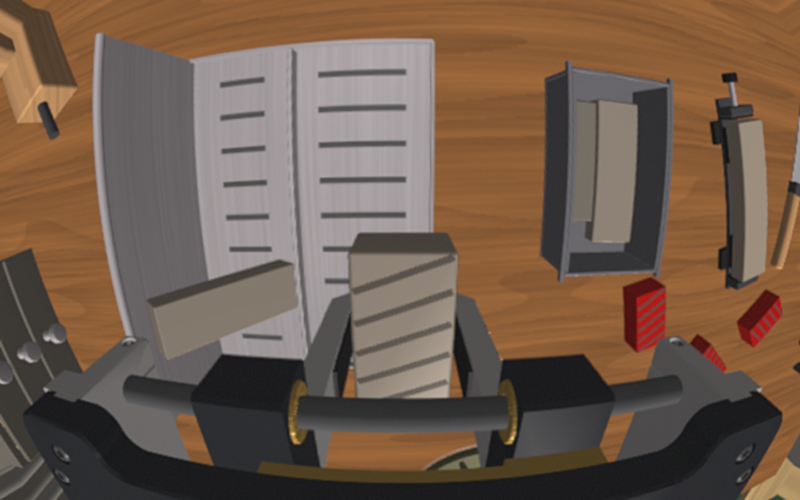

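The wrist view shows the block held square. Tray corners are at (434,40), (294,49), (98,36) and (193,62) in the 1.25x view. The short stone's foot face edge runs from (293,266) to (299,305).

Run:
```python
from h import *
m=np.load("pics/w2.npy",allow_pickle=True).item()
S=camera_model("scene"); D=camera_model("side")
C=lambda p:np.array(p)/4.1+[335,110]-.4
ys=np.arange(-.5,.5,.3)
W=(m,[[170,-135,22],[170,-2,32],[170,113,166],[170,113,17]],np.array([[434,40],[294,49],[98,36],[193,62]])/1.25-.2)
p,r=fit([W],(450,210,ys));print("rack wrist",p,r)
q,r=fit([W,(S,[[-170,-135,22],[170,-135,22],[-170,-2,32],[170,-2,32],[-170,113,166],[170,113,166]],C([[42,208],[170,567],[203,185],[350,520],[365,26],[573,375]])),
 (D,[[170,-135,22],[-170,-135,22],[170,113,166]],np.array([[257,248],[366,310],[167,272]]))],(450,210,ys));print("rack all",q,r)
def wpt(L,p):
    c,s=np.cos(p[2]),np.sin(p[2]);return np.array([p[0]+c*L[0]-s*L[1],p[1]+s*L[0]+c*L[1],L[2]])
for L in ([-45,0,24.5],[-65,0,24.5],[-95,0,24.5],[-115,0,24.5],[60,-70,47],[170,-4,32],[-40,75,149],[-65,75,149]):
    print(L,(proj(m,wpt(L,p))[0]*1.25).round(),wpt(L,p).round(1),wpt(L,q).round(1))
```

```text
rack wrist [ 4.50510115e+02  2.09941492e+02 -4.55763733e-02] [[1.4, 1.5], [-1.5, -3.3], [-0.0, 0.4], [0.0, 1.4]]
rack all [ 4.51120617e+02  2.12789237e+02 -5.57114743e-02] [[0.4, 2.2], [-2.4, -3.5], [-0.7, -1.0], [-0.7, 0.4], [-0.3, -1.4], [-0.5, -2.5], [-1.6, -4.1], [0.4, -1.6], [-0.3, -0.8], [-1.3, -1.0], [-1.2, -3.0], [1.4, -1.7], [-1.3, -2.8]]
[-45, 0, 24.5] [300. 264.] [405.6 212.   24.5] [406.2 215.3  24.5]
[-65, 0, 24.5] [302. 283.] [385.6 212.9  24.5] [386.2 216.4  24.5]
[-95, 0, 24.5] [304. 310.] [355.6 214.3  24.5] [356.3 218.1  24.5]
[-115, 0, 24.5] [306. 327.] [335.6 215.2  24.5] [336.3 219.2  24.5]
[60, -70, 47] [364. 157.] [507.3 137.3  47. ] [507.1 139.6  47. ]
[170, -4, 32] [294.  44.] [620.2 198.2  32. ] [620.6 199.3  32. ]
[-40, 75, 149] [171. 308.] [414.  286.7 149. ] [415.4 289.9 149. ]
[-65, 75, 149] [178. 336.] [389.  287.8 149. ] [390.4 291.3 149. ]
```

Request:
carry_out:
  slide:
    - [0.08,0.035,-0.02]
    - [0.18,0.08,-0.08]
    - [0.26,0.115,-0.2]
    - [0.285,0.126,-0.34]
    - [0.285,0.126,-0.48]
    - [0.285,0.126,-0.6]
    - [0.285,0.126,-0.68]
    - [0.285,0.126,-0.72]
    - [0.285,0.126,-0.74]
    - [0.285,0.126,-0.74]
  dr:
    - [0,0,0]
    - [0,0,0]
    - [0,0,0]
    - [0,0,0]
    - [0,0,0]
    - [0,0,0]
    - [0,0,0]
    - [0,0,0]
    - [0,0,0]
    - [0,0,0]
  gripper: [40,40,40,40,40,40,40,40,40,40]

```text
clock: 5.0
eef_pos: [507.2, 137.8, 120.6]
eef_rot: [3.141, 0.0, -0.054]
wrist_force: [-0.1, 0.4, -2.4]
finger_gap: 45.2
finger_force: 20.0
```

Request:
carry_out:
  slide:
    - [0,0,-0.006]
    - [0,0,-0.012]
    - [0,0,-0.018]
    - [0,0,-0.022]
    - [0,0,-0.026]
    - [0,0,-0.026]
    - [0,0,-0.026]
  dr:
    - [0,0,0]
    - [0,0,0]
    - [0,0,0]
    - [0,0,0]
    - [0,0,0]
    - [0,0,0]
    - [0,0,0]
  gripper: [40,40,40,40,40,40,40]

```text
clock: 5.58
eef_pos: [507.1, 138.4, 114.2]
eef_rot: [-3.142, -0.0, -0.053]
wrist_force: [0.6, -0.3, -2.3]
finger_gap: 44.7
finger_force: 20.0
```

Request:
carry_out:
  slide:
    - [0,0,-0.002]
    - [0,0,-0.004]
    - [0,0,-0.006]
    - [0,0,-0.006]
    - [0,0,-0.006]
  dr:
    - [0,0,0]
    - [0,0,0]
    - [0,0,0]
    - [0,0,0]
    - [0,0,0]
  gripper: [40,40,40,40,40]

```text
clock: 6.0
eef_pos: [507.1, 138.4, 113.0]
eef_rot: [-3.142, -0.0, -0.053]
wrist_force: [-2.7, -0.9, 6.4]
finger_gap: 44.5
finger_force: 20.0
```

Request:
carry_out:
  slide:
    - [0,0,0]
    - [0,0,0]
    - [0,0,0]
    - [0,0,0]
    - [0,0,0.03]
    - [0,0,0.1]
    - [0,0,0.22]
    - [0,0,0.38]
    - [0,0,0.54]
    - [0,0,0.7]
  dr:
    - [0,0,0]
    - [0,0,0]
    - [0,0,0]
    - [0,0,0]
    - [0,0,0]
    - [0,0,0]
    - [0,0,0]
    - [0,0,0]
    - [0,0,0]
    - [0,0,0]
  gripper: [52,58,64,66,66,66,66,66,66,66]

```text
clock: 6.83
eef_pos: [506.6, 138.3, 290.1]
eef_rot: [-3.142, -0.0, -0.053]
wrist_force: [0.8, -0.4, -0.4]
finger_gap: 62.1
finger_force: 0.0
```

Run:
```python
from h import *
import cv2
s=read_state();print({k:np.round(s[k],4).tolist() for k in("clock","joints","eef_pos","eef_rot","finger_gap")})
m=camera_model("wrist"); m["fish"]=1
np.save("pics/w3.npy",m,allow_pickle=True)
im=camera("wrist"); cv2.imwrite("pics/w3.png",im[:,:,::-1])
cv2.imwrite("pics/w3b.png",cv2.resize(im[:,:,::-1],(800,500),interpolation=cv2.INTER_CUBIC))
```

```text
{'clock': 6.8333, 'joints': [0.1968, 0.2551, 1.6079, -0.0, 1.2783, 1.8206], 'eef_pos': [506.563, 138.3127, 290.1391], 'eef_rot': [-3.1415, -0.0002, -0.053], 'finger_gap': 62.0963}
```

View pics/w3b.png

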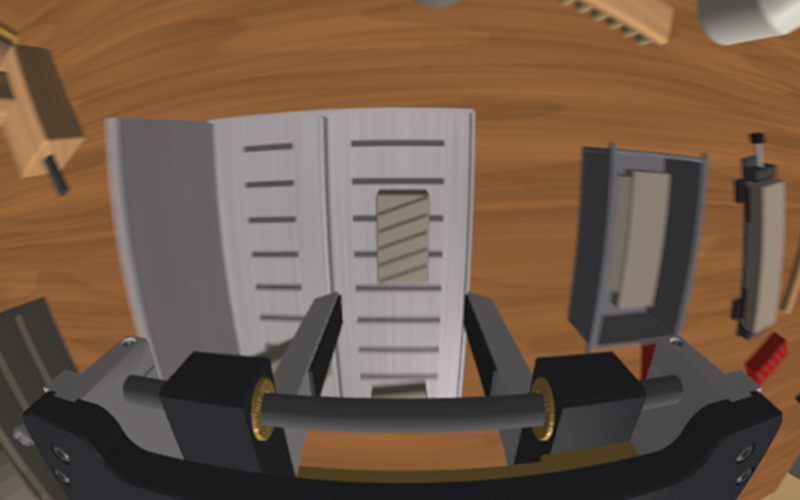

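The block lies flat in the strip, top corners at about (377,192) to (428,283). The stop line runs from (324,117) to (331,290). I'll measure the stop and rim lines numerically.

Run:
```python
from h import *
import cv2
m=np.load("pics/w3.npy",allow_pickle=True).item()
g=cv2.cvtColor(cv2.imread("pics/w3.png"),cv2.COLOR_BGR2GRAY)
for r in (105,140,165,185,215): print(r,g[r,252:274].tolist(),'|',g[r,366:384].tolist())
print(g[190,296:306].tolist(),g[190,336:348].tolist())
f=200/np.tan(np.radians(m["vfov"]/2));R=np.array(m["R"]);cc=-R.T@m["t"]
print("cam",cc)
def back(u,v,z):
    d=np.array([u-m["cx"],v-m["cy"]]);r=np.hypot(*d);th=r/f
    w=R.T@np.r_[d/r*np.sin(th),np.cos(th)];return (cc+w*(z-cc[2])/w[2]).round(1)
print("block",[back(u/1.25,v/1.25,47) for u,v in((378,194),(429,195),(428,281),(377,283))])
for r in (105,140,165,185,215): print(r,"y at z32 of cols 258,262,266:",[back(c,r,32) for c in(258,262,266)],"rim",back(376,r,22))
```

```text
105 [158, 154, 150, 151, 156, 160, 144, 117, 100, 113, 137, 156, 162, 164, 162, 161, 160, 161, 161, 161, 162, 161] | [155, 158, 159, 161, 160, 158, 156, 156, 153, 128, 111, 129, 145, 139, 120, 106, 104, 105]
140 [156, 156, 152, 149, 152, 160, 158, 137, 112, 100, 117, 140, 155, 161, 161, 160, 159, 157, 158, 158, 158, 160] | [154, 157, 157, 157, 155, 154, 152, 150, 135, 109, 118, 140, 139, 121, 99, 93, 92, 92]
165 [153, 153, 154, 153, 151, 152, 158, 161, 140, 108, 99, 118, 139, 152, 157, 159, 158, 156, 155, 154, 155, 157] | [154, 155, 154, 154, 152, 150, 152, 143, 118, 114, 133, 142, 129, 111, 105, 105, 106, 106]
185 [151, 152, 154, 154, 153, 150, 154, 161, 162, 140, 105, 102, 120, 140, 151, 156, 158, 158, 156, 153, 153, 154] | [158, 157, 156, 155, 153, 154, 148, 124, 114, 130, 142, 131, 110, 100, 98, 100, 101, 100]
215 [152, 152, 153, 153, 154, 153, 150, 149, 155, 163, 158, 129, 105, 108, 129, 146, 153, 158, 160, 158, 156, 153] | [161, 160, 159, 159, 160, 150, 120, 120, 140, 144, 128, 109, 102, 104, 105, 105, 105, 105]
[154, 154, 154, 154, 140, 122, 116, 127, 129, 130] [129, 132, 133,
[... 262 characters left out ...]
4.3, 203.2,  32. ]), array([603.9, 198.8,  32. ]), array([603.5, 194.3,  32. ])] rim [597.4  73.1  22. ]
140 y at z32 of cols 258,262,266: [array([565.5, 206.2,  32. ]), array([565.1, 201.7,  32. ]), array([564.8, 197.2,  32. ])] rim [557.5  74.4  22. ]
165 y at z32 of cols 258,262,266: [array([537.4, 208.7,  32. ]), array([537.1, 204.1,  32. ]), array([536.8, 199.5,  32. ])] rim [528.6  75.1  22. ]
185 y at z32 of cols 258,262,266: [array([514.5, 211. ,  32. ]), array([514.2, 206.3,  32. ]), array([513.9, 201.7,  32. ])] rim [504.9  75.4  22. ]
215 y at z32 of cols 258,262,266: [array([478.6, 214.9,  32. ]), array([478.4, 210.1,  32. ]), array([478.2, 205.3,  32. ])] rim [468.   75.5  22. ]
```

Run:
```python
from scipy.spatial.transform import Rotation as R
import numpy as np
y=-.05
T=R.from_euler('z',y)*R.from_matrix(np.array([[0,.5,.8660254],[1,0,0],[0,.8660254,-.5]]).T)
R0=R.from_euler('xyz',[np.pi,0,-.053])
print("now",((T*R0.inv()).as_rotvec(degrees=True)/360).round(4))
Rp=R.from_euler('xyz',[np.pi,0,.21])
print("from pick",((T*Rp.inv()).as_rotvec(degrees=True)/360).round(4),"eul",T.as_euler('xyz'))
```

```text
now [ 0.123  -0.1363  0.2252]
from pick [ 0.1357 -0.1155  0.1881] eul [-3.14159265 -1.04719755  1.52079633]
```

Request:
carry_out:
  slide:
    - [-0.1,0.1,0]
    - [-0.1,0.1,0]
    - [-0.1,0.1,0]
    - [-0.1,0.1,0]
    - [-0.1,0.1,0]
    - [-0.1,0.1,0]
    - [-0.1,0.1,0]
    - [-0.1,0.1,0]
    - [-0.1,0.1,0]
    - [-0.1,0.1,0]
  dr:
    - [0.0615,-0.0681,0.1126]
    - [0.0615,-0.0681,0.1126]
    - [0.0615,-0.0681,0.1126]
    - [0.0615,-0.0681,0.1126]
    - [0.0615,-0.0681,0.1126]
    - [0.0615,-0.0681,0.1126]
    - [0.0615,-0.0681,0.1126]
    - [0.0615,-0.0681,0.1126]
    - [0.0615,-0.0681,0.1126]
    - [0.0615,-0.0681,0.1126]
  gripper: [80,80,80,80,80,80,80,80,80,80]

```text
clock: 7.72
eef_pos: [482.0, 163.2, 287.9]
eef_rot: [-2.887, -0.508, 0.606]
wrist_force: [-0.1, 0.0, 0.4]
finger_gap: 75.4
finger_force: 0.0
```

Run:
```python
from h import *
s=read_state();print({k:np.round(s[k],4).tolist() for k in("clock","joints","eef_pos","eef_rot")})
```

```text
{'clock': 7.7167, 'joints': [0.0997, 0.112, 1.8494, 0.5888, 0.9398, 0.7018], 'eef_pos': [482.0473, 163.1731, 287.8596], 'eef_rot': [-2.8871, -0.5081, 0.6058]}
```

Request:
carry_out:
  slide:
    - [0,0,0]
    - [0,0,0]
    - [0,0,0]
    - [0,0,0]
    - [0,0,0]
    - [0,0.06,-0.1]
    - [0,0.1,-0.2]
    - [0,0.12,-0.24]
    - [0,0.12,-0.24]
    - [0,0.12,-0.24]
  dr:
    - [0.0615,-0.0681,0.1126]
    - [0.0615,-0.0681,0.1126]
    - [0.0615,-0.0681,0.1126]
    - [0.0615,-0.0681,0.1126]
    - [0.0615,-0.0681,0.1126]
    - [0.0615,-0.0681,0.1126]
    - [0.0615,-0.0681,0.1126]
    - [0.0615,-0.0681,0.1126]
    - [0.0615,-0.0681,0.1126]
    - [0.0615,-0.0681,0.1126]
  gripper: [80,80,80,80,80,80,80,80,80,80]

```text
clock: 8.55
eef_pos: [482.1, 193.6, 227.6]
eef_rot: [-3.134, -1.045, 1.513]
wrist_force: [-0.0, 0.6, 0.2]
finger_gap: 75.0
finger_force: 0.0
```

Run:
```python
from h import *
s=read_state();print({k:np.round(s[k],4).tolist() for k in("clock","joints","eef_pos","eef_rot")})
```

```text
{'clock': 8.55, 'joints': [0.0152, 0.3501, 1.8758, 1.1711, 1.2139, -0.5603], 'eef_pos': [482.0883, 193.6269, 227.5678], 'eef_rot': [-3.1337, -1.0449, 1.5133]}
```

Request:
carry_out:
  slide:
    - [0,-0.05,0.1]
    - [0,-0.15,0.2]
    - [0,-0.3,0.28]
    - [0,-0.45,0.28]
    - [0,-0.6,0.28]
    - [0,-0.75,0.28]
    - [0,-0.9,0.28]
    - [0,-1,0.28]
    - [0,-1,0.28]
    - [0,-1,0.28]
  dr:
    - [-0.0679,0.0578,-0.0941]
    - [-0.0679,0.0578,-0.0941]
    - [-0.0679,0.0578,-0.0941]
    - [-0.0679,0.0578,-0.0941]
    - [-0.0679,0.0578,-0.0941]
    - [-0.0679,0.0578,-0.0941]
    - [-0.0679,0.0578,-0.0941]
    - [-0.0679,0.0578,-0.0941]
    - [-0.0679,0.0578,-0.0941]
    - [-0.0679,0.0578,-0.0941]
  gripper: [80,80,80,80,80,80,80,80,80,80]

```text
clock: 9.38
eef_pos: [482.1, -57.6, 299.2]
eef_rot: [-2.935, -0.513, 0.757]
wrist_force: [1.2, -0.9, 0.1]
finger_gap: 75.3
finger_force: 0.0
```

Request:
carry_out:
  slide:
    - [-0.08,-0.15,0]
    - [-0.08,-0.3,0]
    - [-0.08,-0.45,0]
    - [-0.08,-0.6,0]
    - [-0.08,-0.75,0]
    - [-0.08,-0.9,0]
    - [-0.08,-1,0]
    - [-0.08,-1,0]
    - [-0.08,-1,0]
    - [-0.08,-1,0]
  dr:
    - [-0.0679,0.0578,-0.0941]
    - [-0.0679,0.0578,-0.0941]
    - [-0.0679,0.0578,-0.0941]
    - [-0.0679,0.0578,-0.0941]
    - [-0.0679,0.0578,-0.0941]
    - [-0.0679,0.0578,-0.0941]
    - [-0.0679,0.0578,-0.0941]
    - [-0.0679,0.0578,-0.0941]
    - [-0.0679,0.0578,-0.0941]
    - [-0.0679,0.0578,-0.0941]
  gripper: [80,80,80,80,80,80,80,80,80,80]

```text
clock: 10.22
eef_pos: [462.3, -305.4, 298.2]
eef_rot: [3.141, 0.0, 0.21]
wrist_force: [0.6, 1.1, -0.0]
finger_gap: 75.3
finger_force: 0.0
```

Run:
```python
from h import *
import cv2
s=read_state();print({k:np.round(s[k],4).tolist() for k in("clock","joints","eef_pos","eef_rot","finger_gap")})
m=camera_model("wrist"); m["fish"]=1
im=camera("wrist"); cv2.imwrite("pics/w4.png",im[:,:,::-1])
c,sn=np.cos(.213),np.sin(.213)
# predicted stone corners in the crop
P=np.array([[462+c*a-sn*b,-325.4+sn*a+c*b,55] for a,b in((100,25),(100,-25),(-100,-25),(-100,25))])
q=proj(m,P);print(q.round(1))
x0,y0=q.min(0).astype(int)-20; x1,y1=q.max(0).astype(int)+20; y0=max(y0,0);x0=max(x0,0)
k=min(780/(x1-x0),580/(y1-y0)); k=int(k); print(x0,y0,k)
cv2.imwrite("pics/c4.png",cv2.resize(im[y0:y1,x0:x1,::-1],None,fx=k,fy=k,interpolation=cv2.INTER_CUBIC))
np.save("pics/w4.npy",m,allow_pickle=True)
```

```text
{'clock': 10.2167, 'joints': [-0.6498, 0.3124, 1.5151, -0.0005, 1.3135, 0.7116], 'eef_pos': [462.3409, -305.4382, 298.2268], 'eef_rot': [3.1409, 0.0, 0.2095], 'finger_gap': 75.3393}
[[316.1 102. ]
 [364.5 102.4]
 [359.  276.1]
 [317.4 276.6]]
296 81 2
```

Run:
```python
from h import *
import cv2
m=np.load("pics/w4.npy",allow_pickle=True).item()
im=cv2.imread("pics/w4.png"); sat=cv2.cvtColor(im,cv2.COLOR_BGR2HSV)[...,1].astype(float)
f=200/np.tan(np.radians(m["vfov"]/2));R=np.array(m["R"]);cc=-R.T@m["t"]
def back(u,v,z):
    d=np.array([u-m["cx"],v-m["cy"]]);r=np.hypot(*d);th=r/f
    w=R.T@np.r_[d/r*np.sin(th),np.cos(th)];return (cc+w*(z-cc[2])/w[2])
def cross(a,lo,t=90):
    i=[k for k in range(len(a)-1) if (a[k]-t)*(a[k+1]-t)<0]; return [round(lo+k+(a[k]-t)/(a[k]-a[k+1]),1) for k in i]
for r in (115,140,165,190,215,240):
    e=cross(sat[r,300:385],300); print(r,e,[back(u,r,55)[:2].round(1).tolist() for u in e])
v=cv2.cvtColor(im,cv2.COLOR_BGR2GRAY)
for c in (330,340,350): print(c,v[90:112,c].tolist(),v[264:290,c].tolist())
```

```text
115 [np.float64(315.8), np.float64(363.6)] [[541.1, -282.3], [551.9, -330.7]]
140 [np.float64(316.2), np.float64(363.2)] [[515.5, -288.1], [526.1, -336.2]]
165 [np.float64(316.5), np.float64(362.9)] [[489.6, -293.9], [500.1, -342.1]]
190 [np.float64(316.7), np.float64(362.3)] [[462.9, -299.7], [473.3, -348.0]]
215 [np.float64(316.8), np.float64(361.4)] [[435.1, -305.6], [445.3, -354.0]]
240 [np.float64(317.4), np.float64(360.6), np.float64(382.3)] [[405.9, -312.4], [415.9, -360.6], [420.9, -385.5]]
330 [75, 74, 74, 74, 76, 78, 71, 47, 39, 44, 61, 82, 119, 149, 162, 164, 163, 163, 163, 163, 164, 163] [174, 174, 173, 175, 174, 173, 174, 175, 177, 178, 162, 92, 65, 76, 78, 80, 81, 90, 104, 112, 116, 119, 122, 118, 112, 111]
340 [74, 74, 73, 74, 76, 81, 72, 49, 39, 46, 64, 85, 121, 151, 162, 162, 162, 162, 162, 163, 162, 163] [174, 174, 174, 175, 174, 174, 174, 174, 175, 177, 159, 91, 62, 74, 78, 81, 80, 89, 104, 115, 116, 115, 117, 119, 117, 111]
350 [74, 74, 74, 75, 77, 81, 72, 53, 41, 45, 61, 80, 117, 151, 162, 163, 162, 161, 161, 163, 162, 163] [173, 173, 174, 174, 174, 175, 174, 174, 176, 176, 154, 89, 66, 74, 76, 79, 82, 93, 103, 111, 116, 116, 116, 116, 116, 115]
```

Request:
carry_out:
  slide:
    - [0.004,-0.0736,-0.03]
    - [0.004,-0.0736,-0.12]
    - [0.004,-0.0736,-0.26]
    - [0.004,-0.0736,-0.4]
    - [0.004,-0.0736,-0.52]
    - [0.004,-0.0736,-0.62]
    - [0.004,-0.0736,-0.68]
    - [0.004,-0.0736,-0.704]
    - [0.004,-0.0736,-0.708]
    - [0.004,-0.0736,-0.708]
  dr:
    - [0,0,0.0012]
    - [0,0,0.0012]
    - [0,0,0.0012]
    - [0,0,0.0012]
    - [0,0,0.0012]
    - [0,0,0.0012]
    - [0,0,0.0012]
    - [0,0,0.0012]
    - [0,0,0.0012]
    - [0,0,0.0012]
  gripper: [80,80,80,80,80,80,80,80,80,80]

```text
clock: 11.1
eef_pos: [463.5, -324.7, 121.6]
eef_rot: [3.141, 0.0, 0.217]
wrist_force: [-0.6, 0.3, 0.2]
finger_gap: 75.2
finger_force: 0.0
```

Request:
carry_out:
  slide:
    - [0,0,0]
    - [0,0,0]
    - [0,0,0]
    - [0,0,0]
    - [0,0,0]
    - [0,0,0]
    - [0,0,0]
    - [0,0,0]
  dr:
    - [0,0,0]
    - [0,0,0]
    - [0,0,0]
    - [0,0,0]
    - [0,0,0]
    - [0,0,0]
    - [0,0,0]
    - [0,0,0]
  gripper: [60,50,45,45,45,45,45,45]
  newtons: 35

```text
clock: 11.77
eef_pos: [463.2, -325.2, 121.2]
eef_rot: [3.141, 0.001, 0.216]
wrist_force: [-0.8, 1.1, 6.5]
finger_gap: 49.6
finger_force: 35.0
```

Request:
carry_out:
  slide:
    - [0,0,0.01]
    - [0,0,0.03]
    - [0,0,0.07]
    - [0,0,0.13]
    - [0,0,0.22]
    - [0,0,0.34]
    - [0,0,0.48]
    - [0,0,0.62]
    - [0,0,0.74]
    - [0,0,0.8]
  dr:
    - [0,0,0]
    - [0,0,0]
    - [0,0,0]
    - [0,0,0]
    - [0,0,0]
    - [0,0,0]
    - [0,0,0]
    - [0,0,0]
    - [0,0,0]
    - [0,0,0]
  gripper: [45,45,45,45,45,45,45,45,45,45]
  newtons: 45

```text
clock: 12.6
eef_pos: [463.1, -325.0, 325.6]
eef_rot: [3.138, -0.002, 0.216]
wrist_force: [0.1, -0.5, -4.7]
finger_gap: 49.9
finger_force: 45.0
```

Run:
```python
from h import *
import cv2
s=read_state();print({k:np.round(s[k],4).tolist() for k in("clock","joints","eef_pos","eef_rot","finger_gap","wrist_force","moment")})
from scipy.spatial.transform import Rotation as R
T=R.from_euler('z',-.05)*R.from_matrix(np.array([[0,.5,.8660254],[1,0,0],[0,.8660254,-.5]]).T)
Rp=R.from_euler('xyz',[np.pi,0,.217])
v=(T*Rp.inv()).as_rotvec(degrees=True)/360
print("half",(v/2).round(4))
```

```text
{'clock': 12.6, 'joints': [-0.6764, 0.3172, 1.445, -0.0011, 1.3751, 0.6782], 'eef_pos': [463.1049, -325.0238, 325.5556], 'eef_rot': [3.1375, -0.0019, 0.2164], 'finger_gap': 49.8621, 'wrist_force': [0.1177, -0.5471, -4.673], 'moment': [-0.0617, -0.0114, -0.0219]}
half [ 0.068  -0.0575  0.0936]
```

Run:
```python
from scipy.spatial.transform import Rotation as R
import numpy as np
def T(d,y=-.05):
    a=np.radians(d);s,c=np.sin(a),np.cos(a)
    return R.from_euler('z',y)*R.from_matrix(np.array([[0,s,c],[1,0,0],[0,c,-s]]).T)
Rp=R.from_euler('xyz',[np.pi,0,.217])
v=(T(28)*Rp.inv()).as_rotvec(degrees=True)/360
print((v).round(4),np.linalg.norm(v)*360, T(28).as_euler('xyz'))
```

```text
[ 0.1404 -0.1188  0.1857] 94.09511010079724 [ 3.14159265 -1.08210414  1.52079633]
```

Request:
carry_out:
  slide:
    - [0,0.03,0]
    - [0,0.1,0]
    - [0,0.2,0]
    - [0,0.32,0]
    - [0,0.45,0]
    - [0,0.58,0]
    - [0,0.7,0]
    - [0,0.82,0]
    - [0,0.92,0]
    - [0,1,0]
  dr:
    - [0.002,-0.0017,0.0027]
    - [0.007,-0.0059,0.0093]
    - [0.014,-0.0119,0.0186]
    - [0.0221,-0.0187,0.0293]
    - [0.0305,-0.0258,0.0403]
    - [0.0389,-0.0329,0.0514]
    - [0.0474,-0.0401,0.0627]
    - [0.0558,-0.0472,0.0739]
    - [0.0632,-0.0535,0.0836]
    - [0.0702,-0.0594,0.0929]
  gripper: [45,45,45,45,45,45,45,45,45,45]

```text
clock: 13.43
eef_pos: [462.1, -72.8, 319.6]
eef_rot: [-2.923, -0.532, 0.761]
wrist_force: [0.4, -0.8, -6.0]
finger_gap: 49.5
finger_force: 45.0
```

Request:
carry_out:
  slide:
    - [0.005,0.1,0]
    - [0.015,0.22,0]
    - [0.025,0.34,0]
    - [0.035,0.46,0]
    - [0.045,0.58,0]
    - [0.055,0.7,0]
    - [0.06,0.82,0]
    - [0.065,0.91,0]
    - [0.07,0.97,0]
    - [0.07,1,0]
  dr:
    - [0.007,-0.0059,0.0093]
    - [0.0154,-0.0131,0.0204]
    - [0.0239,-0.0202,0.0316]
    - [0.0323,-0.0273,0.0427]
    - [0.0407,-0.0345,0.0539]
    - [0.0491,-0.0416,0.065]
    - [0.0569,-0.0481,0.0752]
    - [0.0632,-0.0535,0.0836]
    - [0.0681,-0.0576,0.0901]
    - [0.0702,-0.0594,0.0929]
  gripper: [45,45,45,45,45,45,45,45,45,45]

```text
clock: 14.27
eef_pos: [479.7, 176.7, 319.1]
eef_rot: [-3.139, -1.082, 1.522]
wrist_force: [0.5, -1.5, -5.1]
finger_gap: 49.7
finger_force: 45.0
```

Run:
```python
from h import *
s=read_state();print({k:np.round(s[k],4).tolist() for k in("clock","joints","eef_pos","eef_rot","finger_gap","wrist_force","moment")})
```

```text
{'clock': 14.2667, 'joints': [-0.0273, 0.2114, 1.8195, 1.1328, 1.3452, -0.4038], 'eef_pos': [479.7233, 176.6542, 319.1278], 'eef_rot': [-3.1395, -1.0818, 1.5221], 'finger_gap': 49.6641, 'wrist_force': [0.5434, -1.4706, -5.0899], 'moment': [-1.283, -0.0169, 0.0129]}
```

Request:
carry_out:
  slide:
    - [0,0.02,-0.02]
    - [0,0.05,-0.08]
    - [0,0.08,-0.16]
    - [0,0.1,-0.26]
    - [0,0.118,-0.35]
    - [0,0.118,-0.42]
    - [0,0.118,-0.46]
    - [0,0.118,-0.468]
    - [0,0.118,-0.468]
  dr:
    - [0,0,0]
    - [0,0,0]
    - [0,0,0]
    - [0,0,0]
    - [0,0,0]
    - [0,0,0]
    - [0,0,0]
    - [0,0,0]
    - [0,0,0]
  gripper: [45,45,45,45,45,45,45,45,45]

```text
clock: 15.02
eef_pos: [480.6, 204.1, 203.5]
eef_rot: [-3.14, -1.08, 1.518]
wrist_force: [-0.6, -0.2, -5.1]
finger_gap: 49.9
finger_force: 45.0
```

Run:
```python
from h import *
import cv2
s=read_state();print({k:np.round(s[k],4).tolist() for k in("clock","eef_pos","eef_rot","wrist_force")})
ims={n:camera(n) for n in("side","scene","wrist")}
for n in ims: cv2.imwrite(f"pics/{n}5.png",ims[n][:,:,::-1])
a=cv2.resize(ims["side"][230:400,150:390,::-1],None,fx=2.5,fy=2.5,interpolation=cv2.INTER_CUBIC)[:,:480]
b=cv2.resize(ims["wrist"][:,:,::-1],(400,250))
o=np.zeros((600,800,3),np.uint8);A=cv2.resize(ims["side"][220:400,140:390,::-1],(400,288),interpolation=cv2.INTER_CUBIC)
o[:288,:400]=A; o[300:550,:400]=b
o[:400,405:800]=cv2.resize(ims["scene"][90:250,330:488,::-1],(395,400),interpolation=cv2.INTER_CUBIC)
cv2.imwrite("pics/c5.png",o)
```

```text
{'clock': 15.0167, 'eef_pos': [480.6007, 204.0965, 203.4592], 'eef_rot': [-3.1397, -1.0801, 1.5178], 'wrist_force': [-0.5918, -0.2433, -5.1453]}
```

View pics/c5.png

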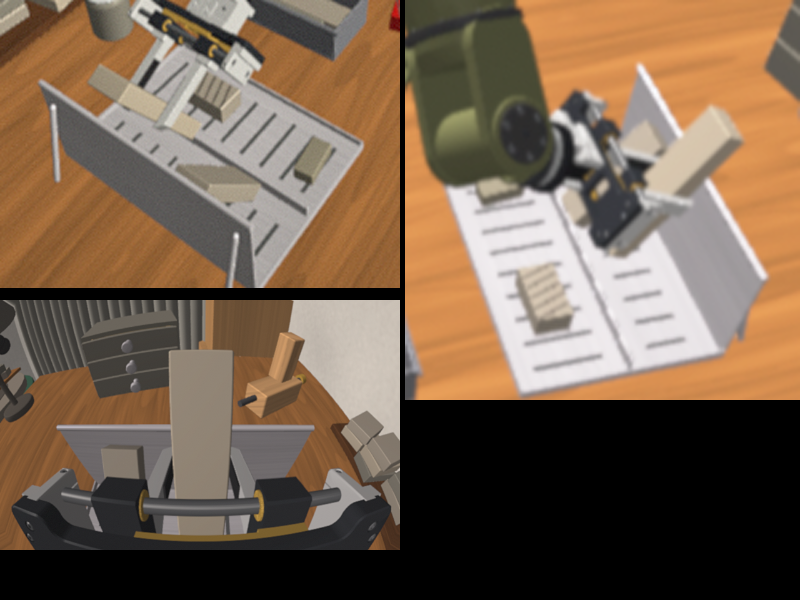

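The stone is held at about 28 degrees over the stop, clear of the short stone, and the splash edge is level with the tool. The block lies flat in the strip. I'll descend.

Request:
carry_out:
  slide:
    - [0,0,-0.02]
    - [0,0,-0.06]
    - [0,0,-0.11]
    - [0,0,-0.16]
    - [0,0,-0.19]
    - [0,0,-0.205]
    - [0,0,-0.212]
    - [0,0,-0.216]
    - [0,0,-0.216]
  dr:
    - [0,0,0]
    - [0,0,0]
    - [0,0,0]
    - [0,0,0]
    - [0,0,0]
    - [0,0,0]
    - [0,0,0]
    - [0,0,0]
    - [0,0,0]
  gripper: [45,45,45,45,45,45,45,45,45]

```text
clock: 15.92
eef_pos: [480.7, 204.5, 149.9]
eef_rot: [3.14, -1.081, 1.522]
wrist_force: [-0.7, 0.1, -4.5]
finger_gap: 49.6
finger_force: 45.0
```

Request:
carry_out:
  slide:
    - [0,0,-0.004]
    - [0,0,-0.008]
    - [0,0,-0.012]
    - [0,0,-0.016]
    - [0,0,-0.018]
    - [0,0,-0.018]
    - [0,0,-0.018]
  dr:
    - [0,0,0]
    - [0,0,0]
    - [0,0,0]
    - [0,0,0]
    - [0,0,0]
    - [0,0,0]
    - [0,0,0]
  gripper: [45,45,45,45,45,45,45]

```text
clock: 16.5
eef_pos: [480.6, 204.5, 145.1]
eef_rot: [3.141, -1.081, 1.521]
wrist_force: [0.3, 0.1, -5.5]
finger_gap: 49.8
finger_force: 45.0
```

Clear so far, so I'll lower in fine steps to contact.

Request:
carry_out:
  slide:
    - [0,0,-0.003]
    - [0,0,-0.005]
    - [0,0,-0.006]
    - [0,0,-0.006]
    - [0,0,-0.006]
  dr:
    - [0,0,0]
    - [0,0,0]
    - [0,0,0]
    - [0,0,0]
    - [0,0,0]
  gripper: [45,45,45,45,45]

```text
clock: 16.92
eef_pos: [480.6, 204.5, 143.7]
eef_rot: [3.141, -1.081, 1.521]
wrist_force: [-0.2, 0.3, -3.5]
finger_gap: 49.4
finger_force: 45.0
```

Request:
carry_out:
  slide:
    - [0,0,-0.002]
    - [0,0,-0.004]
    - [0,0,-0.004]
    - [0,0,-0.004]
  dr:
    - [0,0,0]
    - [0,0,0]
    - [0,0,0]
    - [0,0,0]
  gripper: [45,45,45,45]

```text
clock: 17.25
eef_pos: [480.7, 204.7, 143.3]
eef_rot: [3.14, -1.082, 1.522]
wrist_force: [-1.4, -0.1, 5.5]
finger_gap: 49.8
finger_force: 45.0
```

Request:
carry_out:
  slide:
    - [0,-0.003,0.001]
    - [0,-0.006,0.001]
    - [0,-0.009,0.001]
    - [0,-0.012,0.001]
    - [0,-0.012,0.001]
    - [0,-0.012,0.001]
  dr:
    - [0,0,0]
    - [0,0,0]
    - [0,0,0]
    - [0,0,0]
    - [0,0,0]
    - [0,0,0]
  gripper: [45,45,45,45,45,45]

```text
clock: 17.75
eef_pos: [480.8, 201.6, 143.4]
eef_rot: [3.14, -1.082, 1.522]
wrist_force: [0.3, 4.2, 5.6]
finger_gap: 49.8
finger_force: 45.0
```

Request:
carry_out:
  slide:
    - [0,-0.002,0]
    - [0,-0.004,0]
    - [0,-0.004,0]
    - [0,-0.004,0]
  dr:
    - [0,0,0]
    - [0,0,0]
    - [0,0,0]
    - [0,0,0]
  gripper: [45,45,45,45]

```text
clock: 18.08
eef_pos: [480.7, 200.9, 143.5]
eef_rot: [3.14, -1.082, 1.522]
wrist_force: [-0.1, 7.4, 5.4]
finger_gap: 49.8
finger_force: 45.0
```

Request:
carry_out:
  slide:
    - [0,-0.002,0]
    - [0,-0.004,0]
    - [0,-0.004,0]
    - [0,-0.004,0]
  dr:
    - [0,0,0]
    - [0,0,0]
    - [0,0,0]
    - [0,0,0]
  gripper: [45,45,45,45]

```text
clock: 18.42
eef_pos: [480.7, 200.0, 143.6]
eef_rot: [3.14, -1.083, 1.523]
wrist_force: [0.6, 10.6, 5.7]
finger_gap: 49.6
finger_force: 45.0
```

Request:
carry_out:
  slide:
    - [0,0.003,0.0009]
    - [0,0.006,0.0018]
    - [0,0.009,0.0026]
    - [0,0.0124,0.0035]
    - [0,0.0124,0.0035]
    - [0,0.0124,0.0035]
  dr:
    - [-0.001,0,0]
    - [-0.002,0.0001,0]
    - [-0.003,0.0001,0]
    - [-0.0042,0.0002,0]
    - [-0.0042,0.0002,0]
    - [-0.0042,0.0002,0]
  gripper: [45,45,45,45,45,45]

```text
clock: 18.92
eef_pos: [480.8, 203.2, 144.5]
eef_rot: [3.139, -1.056, 1.523]
wrist_force: [1.9, 10.4, 4.6]
finger_gap: 49.5
finger_force: 45.0
```

Run:
```python
from h import *
import cv2
s=read_state();print({k:np.round(s[k],4).tolist() for k in("clock","eef_pos","eef_rot","wrist_force","moment")})
m=camera_model("wrist");m["fish"]=1;im=camera("wrist"); cv2.imwrite("pics/w6.png",im[:,:,::-1])
g=cv2.cvtColor(im,cv2.COLOR_RGB2GRAY)
f=200/np.tan(np.radians(m["vfov"]/2))
# splash edge & stone edges profiles
for c in (130,200,250,400,440,480): 
    col=g[150:300,c].astype(int);d=np.abs(np.diff(col));i=np.argsort(d)[-4:];print(c,sorted((150+i).tolist()),d[i].tolist())
hs=cv2.cvtColor(im,cv2.COLOR_RGB2HSV)
for r in (100,140,180,220): 
    row=g[r,240:400].astype(int);d=np.abs(np.diff(row));i=np.argsort(d)[-4:];print(r,sorted((240+i).tolist()))
```

```text
{'clock': 18.9167, 'eef_pos': [480.789, 203.1665, 144.4609], 'eef_rot': [3.1395, -1.056, 1.5229], 'wrist_force': [1.9321, 10.4194, 4.6186], 'moment': [1.7124, -0.2501, -0.1243]}
130 [256, 269, 270, 271] [11, 12, 13, 16]
200 [170, 283, 284, 285] [16, 23, 26, 35]
250 [169, 257, 260, 261] [3, 4, 4, 7]
400 [266, 267, 273, 274] [5, 7, 15, 20]
440 [265, 283, 284, 285] [17, 24, 37, 40]
480 [288, 289, 290, 291] [8, 13, 17, 22]
100 [268, 269, 371, 372]
140 [269, 270, 371, 373]
180 [271, 272, 369, 370]
220 [273, 367, 368, 370]
```

Request:
carry_out:
  slide:
    - [0,0.002,0.0005]
    - [0,0.004,0.001]
    - [0,0.006,0.0015]
    - [0,0.006,0.0015]
    - [0,0.006,0.0015]
  dr:
    - [-0.0007,0,0]
    - [-0.0014,0,0]
    - [-0.002,0.0001,0]
    - [-0.002,0.0001,0]
    - [-0.002,0.0001,0]
  gripper: [45,45,45,45,45]

```text
clock: 19.38
eef_pos: [480.8, 204.7, 144.9]
eef_rot: [3.139, -1.044, 1.523]
wrist_force: [1.3, 11.0, 4.0]
finger_gap: 49.5
finger_force: 45.0
```

Request:
carry_out:
  slide:
    - [0,0.002,0.0005]
    - [0,0.004,0.001]
    - [0,0.006,0.0015]
    - [0,0.006,0.0015]
    - [0,0.006,0.0015]
  dr:
    - [-0.0007,0,0]
    - [-0.0014,0,0]
    - [-0.002,0.0001,0]
    - [-0.002,0.0001,0]
    - [-0.002,0.0001,0]
  gripper: [45,45,45,45,45]

```text
clock: 19.8
eef_pos: [480.9, 205.8, 145.4]
eef_rot: [3.139, -1.031, 1.523]
wrist_force: [-1.9, 2.1, 7.2]
finger_gap: 49.8
finger_force: 45.0
```

Run:
```python
from h import *
s=read_state();print({k:np.round(s[k],4).tolist() for k in("clock","eef_pos","eef_rot","wrist_force","moment")})
```

```text
{'clock': 19.8, 'eef_pos': [480.8665, 205.7536, 145.3508], 'eef_rot': [3.1392, -1.0308, 1.5227], 'wrist_force': [-1.9298, 2.0763, 7.1508], 'moment': [1.6082, -0.0693, 0.1639]}
```

Request:
carry_out:
  slide:
    - [0,0,0]
    - [0,0,0]
    - [0,0,0]
    - [0,0,0]
  dr:
    - [0,0,0]
    - [0,0,0]
    - [0,0,0]
    - [0,0,0]
  gripper: [45,45,45,45]
  newtons: 8

```text
clock: 20.13
eef_pos: [480.9, 205.7, 145.3]
eef_rot: [3.139, -1.031, 1.523]
wrist_force: [-2.1, 3.0, 8.5]
finger_gap: 50.0
finger_force: 8.0
```

Request:
carry_out:
  slide:
    - [0,0,0]
    - [0,0,0]
    - [0,0,0]
    - [0,0,0]
    - [0,0,0]
    - [0,0,0]
    - [0,0,0]
  dr:
    - [0,0,0]
    - [0,0,0]
    - [0,0,0]
    - [0,0,0]
    - [0,0,0]
    - [0,0,0]
    - [0,0,0]
  gripper: [54,55,57,60,65,70,70]

```text
clock: 20.72
eef_pos: [480.5, 205.6, 144.4]
eef_rot: [3.141, -1.029, 1.521]
wrist_force: [-0.2, -0.4, 0.5]
finger_gap: 65.8
finger_force: 0.0
```

Run:
```python
from h import *
import cv2
s=read_state();print({k:np.round(s[k],4).tolist() for k in("clock","eef_pos","eef_rot","wrist_force","finger_gap")})
im=camera("wrist"); cv2.imwrite("pics/w7.png",im[:,:,::-1])
g=cv2.cvtColor(im,cv2.COLOR_RGB2GRAY)
for r in (100,140,180,220): 
    row=g[r,240:400].astype(int);d=np.abs(np.diff(row));i=np.argsort(d)[-4:];print(r,sorted((240+i).tolist()))
```

```text
{'clock': 20.7167, 'eef_pos': [480.5362, 205.5687, 144.448], 'eef_rot': [3.1414, -1.029, 1.5207], 'wrist_force': [-0.1511, -0.3909, 0.4842], 'finger_gap': 65.8114}
100 [269, 270, 372, 373]
140 [270, 371, 372, 374]
180 [271, 272, 370, 371]
220 [273, 274, 368, 369]
```

Request:
carry_out:
  slide:
    - [-0.001,-0.019,0.011]
    - [-0.003,-0.057,0.034]
    - [-0.007,-0.13,0.078]
    - [-0.012,-0.22,0.132]
    - [-0.016,-0.31,0.186]
    - [-0.02,-0.38,0.228]
    - [-0.024,-0.44,0.3]
    - [-0.024,-0.5,0.45]
    - [-0.024,-0.6,0.6]
    - [-0.024,-0.7,0.7]
  dr:
    - [0,0,0]
    - [0,0,0]
    - [0,0,0]
    - [0,0,0]
    - [0,0,0]
    - [0,0,0]
    - [0,0,0]
    - [0,0,0]
    - [0,0,0]
    - [0,0,0]
  gripper: [70,70,70,70,70,70,70,70,70,70]

```text
clock: 21.6
eef_pos: [473.8, 29.3, 322.4]
eef_rot: [3.139, -1.027, 1.523]
wrist_force: [1.0, 0.1, 1.0]
finger_gap: 65.4
finger_force: 0.0
```

Run:
```python
from h import *
import cv2
s=read_state();print({k:np.round(s[k],4).tolist() for k in("clock","eef_pos","eef_rot","wrist_force")})
ims={n:camera(n) for n in("side","scene","wrist")}
for n in ims: cv2.imwrite(f"pics/{n}8.png",ims[n][:,:,::-1])
o=np.zeros((600,800,3),np.uint8)
o[:288,:400]=cv2.resize(ims["side"][220:400,140:390,::-1],(400,288),interpolation=cv2.INTER_CUBIC)
o[300:550,:400]=cv2.resize(ims["wrist"][:,:,::-1],(400,250),interpolation=cv2.INTER_AREA)
o[:400,405:800]=cv2.resize(ims["scene"][90:250,330:488,::-1],(395,400),interpolation=cv2.INTER_CUBIC)
cv2.imwrite("pics/c8.png",o)
```

```text
{'clock': 21.6, 'eef_pos': [473.8077, 29.3457, 322.4479], 'eef_rot': [3.1389, -1.0275, 1.5233], 'wrist_force': [1.0183, 0.1415, 0.9516]}
```

View pics/c8.png

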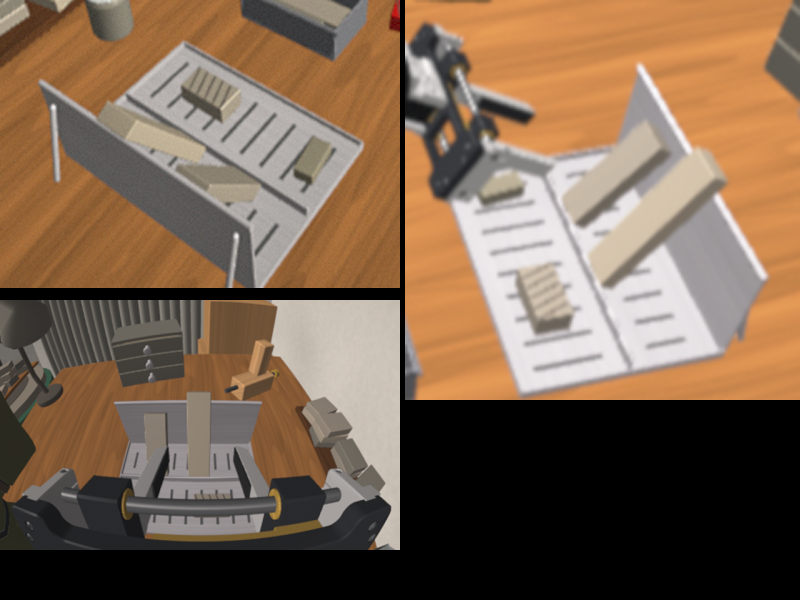

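The stone leans on the splash back with its foot at the stop, parallel to the short stone and with a clear gap. The block lies flat in the strip and the arm is clear.

```bash
python3 -c "
from cell import *
print(sign_off())"
```

```text
the job is handed in; nothing more can be done
None
```

I've handed in the job: the block lies flat in the front strip of the tray, and the long stone leans on the splash back with its foot at the stop, clear of the short stone.

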